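# Free the seized jaw knob and unload the amplifier board

## Robot

A 6-joint arm with a two-finger parallel gripper is mounted at the origin on the work surface. World frame = base frame: x ahead of the robot, y to its left, z up, the work surface at z = 0. Lengths are in m, angles in rad, forces in N, time in s.
With the tool pointing down it reaches from about 0.225 to 0.875 m from the base axis. Payload 3.4 kg.
Tool frame: the origin (TCP) lies midway between the tips of the shut fingers; the grasp point (between the pads) lies 19 mm behind it; x points along the fingers, z is the direction in which the jaws open and shut, and the axes are right-handed (so a half turn about x gives the same grasp; the last joint's range is limited). The gripper opens to 85 mm and grips with 20 to 120 N. Pads are 22 mm wide; open, the fingers measure 114 mm over their backs; the gripper's body (76 mm by 85 mm) begins 54 mm behind the grasp point. The pads swing forward as they close: fully open they stand 13 mm farther back than shut.
Start: joints at [1.022, 0.276, 1.505, -0, 1.361, -0.121], TCP at [0.239, 0.523, 0.231] pointing down, gripper open.
Joint ranges: [-2.89, 2.89], [-0.75, 2.08], [0.22, 2.7], [-1.18, 4.32], [0.11, 2.71], [-2.7, 2.7]. Speed limits (rad/s): [2.57, 2.57, 3.14, 3.14, 3.14, 3.14].

## Interface

Orientations are given as a unit quaternion [w, x, y, z].
In Python, from rig import manip, eyes gives the robot as it stands. The module is installed in compiled form; this text tells all that it offers.
- The arm moves only by the shell command python3 -m crank 'ROWS' [FORCE]. ROWS is JSON, a list of rows, each a list of 7 numbers: the shift along the tool's x, y, z in cm, then the turn, a rotation vector about the tool's x, y, z in degrees, then the finger opening in cm, from 0 to 8.54. A call has 1 to 5 rows; each row is the pose to reach, as a shift and turn from the pose commanded when the call began, along the tool's axes at that moment; what a row does not reach only later rows make up. A row lasts 1/8 s, in which the tool goes at most 62.5 mm and 10.7 degrees, less where a joint would pass 70% of its speed; a pose out of reach is approached as far as the arm can. A call with a gripper value outside its range is refused whole. The fingers move at their own pace and stop on an object; FORCE is the grip in N (left out, the last holds). Time passes only in rows, so rows that repeat a pose let the fingers close. It gives the time, the measured TCP pose, the force and the opening at its end, in the units of the state.
- manip.get_state(): the state, without advancing time (a new reading comes with each control period).
- eyes.get_image(name): name is "scene" or "top"; returns a dict with "color" (420x560x3 uint8, blue, green, red), "z_map" (420x560 float32, m along the optical axis (not along the pixel's ray), 0 where there is no reading), "vertical_fov" (degrees; the focal length in pixels is half the picture's height over the tangent of half this angle, whatever the lens; pixels are square), "cx", "cy" (the principal point, pixels), "eye" and "attitude" of the camera in the world. Camera axes: x right, y up, looking along -z (the intrinsics and any distortion apply to the point x, -y, -z); pixel columns grow to the right and rows downward; lengths in m; the calibration is good to about 2 mm. A picture is of the moment at which its call begins.
- manip.sign_off(): hands the job in, once; it reports no verdict.
The state is a dict: "clock": time; "qpos": joint angles; "qd": joint speeds; "effort": joint torques, N m; "position": TCP position; "ee_rot": TCP orientation; "contact_force": force on the tool from outside, world axes, zero at the start; "moment": the same for the moment, N m; "width": finger opening in m.
Only numpy, scipy, OpenCV 4.12 (cv2) and the standard library are available. Lean on these libraries where they do the work, as an engineer would, in place of code of your own. Each camera call takes 0.05 s, during which the arm holds its last target.

## Task

The amplifier board is finished and must come out of its holding jig. The red knob that winds the jig's jaw has seized: break it loose with a short firm counterclockwise twist, wind the jaw fully back from the board, then lift the board out and set it down gently, components up and lying flat, inside the dark antistatic tray. Leave the jaw open, and do not disturb the solder reel, the flux jar or the screwdriver.

Things in the scene. Friction and masses are not known exactly. Their poses are not given: they have to be found in the camera images.
- jig: Jig screwed to the bench. Dark base plate 150 in its x, y = -90 to +155, 12 thick; origin on the bench. Aluminium fence y = -74.5 to -60.5, 38 high. Brass pins carry the board at height 32. The jaw bar opposite (110 in x, y = 30 to 57 closed, top at 41.5) has a lip 5 deep over the board's edge that holds it down until the jaw is wound back along jig +y. Knob axis at x = 0, y = 118 (all mm).
- knob_grip (a point): On the vertical axis of the red knob, 53 mm above the bench, mid-height of its bar grip. The bar is 46 mm long along this point's x (turns with the knob), 14 mm wide along its y, from 37 to 63 mm above the bench, on a hub 26 mm across. Jaw closed, the bar lies along jig x. Grip it across its 14 mm. The jaw bar (top at 41.5 mm) is 61 mm from the axis when closed, 36 mm when fully back.
- knob (a joint): Turn of the red knob in rad: 0 = jaw closed (start), growing counterclockwise seen from above, which opens; stop at 4.2. By rack and pinion it moves the jaw 6 mm per rad. Seized: a firm 0.4 to 0.5 N m to start it; at about 0.2 rad it gives way and may jerk on to 0.6; from there it turns freely (under 0.1 N m) and stays where left. Turned back below 0.5 it may stick again.
- jaw (a joint): Opening of the jaw in m: 0 = closed on the board (start), 0.025 = fully back, along the jig's +y. Moved only by the knob: pushing the jaw itself does nothing useful while the knob is seized. At 0.007 and more its lip is clear of the board.
- amp_board: Loose green board, about 0.26 kg (varies), 100 mm in its x, 90 in its y, 2.4 thick; origin at the centre of its underside, z up. A rigid finned aluminium heat sink, 66 in x, 30 in y, stands at its middle from 2.4 to 42.4 above the underside: grip it across its 30. Capacitors 14 wide, 22 high at about x = +-40, y = +-31. In the jig: underside at height 32, axes parallel to the jig's.
- tray: Open dark antistatic tray, fixed on the bench: 185 mm in its x, 160 mm in its y, 28 mm high, walls and floor 4 mm. Origin under its centre on the bench. The board fits inside at any turn when centred.
- solder_reel: Bystander: loose grey solder reel standing on end, 58 mm in diameter, 42 mm high, origin at the centre of its underside.
- flux_jar: Bystander: loose amber jar with a black cap, 42 mm in diameter, 52 mm high, origin at the centre of its underside.
- screwdriver: Bystander: loose screwdriver with a green-blue handle, 170 mm long, lying on the bench along its own x axis.
- jaw_lip (a point): Middle of the top edge of the jaw's lip, on the side facing the board, 41.5 mm above the bench, at jig x = 0, y = 25 mm while closed; moves with the jaw, axes as the jig's.
There are look-alikes about, which are no part of the job. What is shaped like the amp_board but blue is not meant. Leave any orange look-alike of the tray alone.

How it is judged:
By the outcome, as a careful person would: the job done as asked, in the order asked, and still so for the second after the job is handed in, with the robot touching nothing.
It also fails if it takes over 69 s, if anything falls off the work surface, if the arm or the gripper's body presses on something with over 40 N, if the wrist force passes 120 N, or if a joint passes its speed limit or range.

## Working session

There is one attempt and no reset: what is moved stays moved. The work goes in short steps, Python scripts to look and compute and a shell command to move; the robot and the scene stay as the last step left them, time stands still between calls to the robot, and variables do not carry over. Pictures are saved under pics/ and viewed, and the job is handed in when it is done.

```bash
mkdir -p pics; ls; python3 - <<'E'
from rig import manip, eyes
import cv2, numpy as np
s=manip.get_state(); print(s)
for n in ("scene","top"):
    im=eyes.get_image(n)
    cv2.imwrite(f"pics/{n}0.png",im["color"])
    np.savez(f"{n}0.npz",**{k:v for k,v in im.items()})
    print(n,{k:v for k,v in im.items() if k not in("color","z_map")})
E
```

```text
pics
{'clock': 0.0, 'qpos': array([ 1.02198266e+00,  2.76598354e-01,  1.50615557e+00, -2.01222138e-05,
        1.36067920e+00, -1.21015538e-01]), 'qd': array([-0.00262398,  0.00060428, -0.00127687,  0.00018984,  0.00084448,
       -0.00244816]), 'effort': array([-7.46459391e-04, -4.16766357e+01, -2.45808363e+01,  1.27949500e-05,
        1.09733711e-02,  2.76108966e-05]), 'position': array([0.23828874, 0.52271469, 0.23042885]), 'ee_rot': array([ 0.59415738, -0.38276016,  0.5953229 ,  0.382181  ]), 'contact_force': array([ 0.31407494, -0.37146654,  0.80565343]), 'moment': array([-0.00538925, -0.0027534 ,  0.01144535]), 'width': 0.08552702631476569}
scene {'vertical_fov': 43.01099708845624, 'cx': 273.73916903532216, 'cy': 206.56521530224668, 'eye': array([ 1.4748551 , -0.50951241,  0.94254549]), 'attitude': array([0.76283083, 0.3673673 , 0.23876685, 0.4755216 ])}
top {'vertical_fov': 46.8939601722236, 'cx': 284.6365189038723, 'cy': 221.40044382689075, 'eye': array([ 0.33452187, -0.02060155,  1.24947815]), 'attitude': array([ 0.71573309,  0.03500294, -0.04857492, -0.69580271])}
```

View pics/scene0.png

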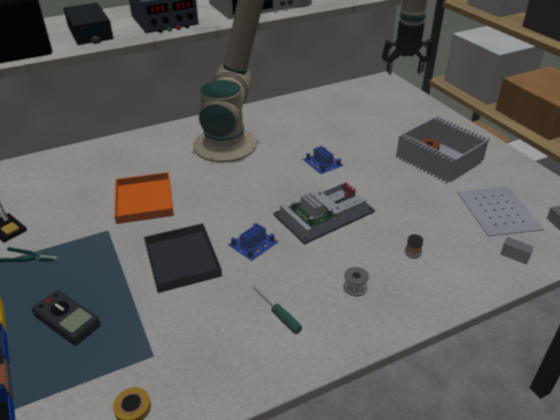

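View pics/top0.png

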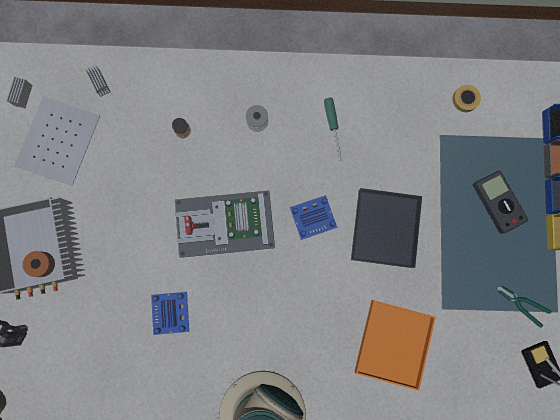

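Top view: the jig is at about (225,224) with the red knob at (190,226) and the green board at (242,217). The dark tray is at (387,228). The look-alikes are blue boards at (314,217) and (170,313) and an orange tray at (395,344). The reel is at (257,117), the jar at (181,127) and the screwdriver at (332,115). I'll confirm these in an enlarged crop.

```bash
cat > h.py <<'E'
import numpy as np, cv2
from scipy.spatial.transform import Rotation as R
def rot(q): return R.from_quat([q[1],q[2],q[3],q[0]]).as_matrix()
def foc(c): return 210/np.tan(np.radians(float(c["vertical_fov"]))/2)
def ray(c,u,v):
    f=foc(c); u=np.asarray(u,float); v=np.asarray(v,float)
    d=np.stack([(u-c["cx"])/f,-(v-c["cy"])/f,-np.ones_like(u)],-1)
    return d@rot(c["attitude"]).T
def plane(c,u,v,z):
    d=ray(c,u,v); e=c["eye"]; return e+d*((z-e[2])/d[...,2])[...,None]
def cloud(c):
    v,u=np.mgrid[0:420,0:560]; return c["eye"]+ray(c,u,v)*c["z_map"][...,None]
def proj(c,p):
    q=(np.asarray(p)-c["eye"])@rot(c["attitude"]); f=foc(c)
    return np.stack([c["cx"]+f*q[...,0]/-q[...,2], c["cy"]-f*q[...,1]/-q[...,2]],-1)
E
python3 - <<'E'
from h import *
t=np.load("top0.npz"); s=np.load("scene0.npz")
for n,c in(("top",t),("scene",s)):
    P=cloud(c); z=P[...,2]
    for v in range(60,420,70): print(n,v,[f"{z[v,u]*1000:.1f}" for u in range(30,560,70)])
a=cv2.resize(t["color"][175:275,160:440],None,fx=2.8,fy=2.8,interpolation=cv2.INTER_CUBIC)
cv2.imwrite("pics/tcrop.png",a)
a=cv2.resize(s["color"][140:300,130:400],None,fx=2.9,fy=2.9,interpolation=cv2.INTER_CUBIC)
cv2.imwrite("pics/scrop.png",a)
E
```

```text
top 60 ['-3.6', '2.6', '8.1', '-4.9', '-4.6', '-0.7', '1.6', '1.0']
top 130 ['3.7', '0.1', '2.6', '1.9', '5.4', '-3.1', '0.4', '3.6']
top 200 ['3.7', '0.4', '5.3', '32.2', '-1.0', '4.8', '-0.2', '4.8']
top 270 ['43.7', '0.1', '-2.2', '2.1', '4.8', '1.5', '0.6', '1.1']
top 340 ['-1.5', '-0.3', '-1.7', '-1.5', '0.8', '7.2', '2.4', '-0.5']
top 410 ['0.2', '2.3', '1.1', '131.7', '1.3', '-1.7', '2.3', '0.7']
scene 60 ['134.2', '91.5', '33.8', '236.8', '-108.6', '-176.3', '-94.9', '-24.4']
scene 130 ['-152.2', '-218.8', '-1.6', '72.4', '2.3', '-2.9', '65.3', '-204.7']
scene 200 ['1.4', '1.0', '27.9', '-3.6', '68.6', '-1.8', '0.5', '-0.8']
scene 270 ['-0.7', '1.6', '4.4', '1.4', '-0.2', '-1.7', '2.0', '-1.6']
scene 340 ['3.2', '-1.2', '-0.1', '-4.4', '-2.7', '2.0', '-753.8', '-750.0']
scene 410 ['-2.6', '0.4', '1.1', '-3.5', '-749.0', '-755.2', '-752.3', '-751.3']
```

View pics/tcrop.png

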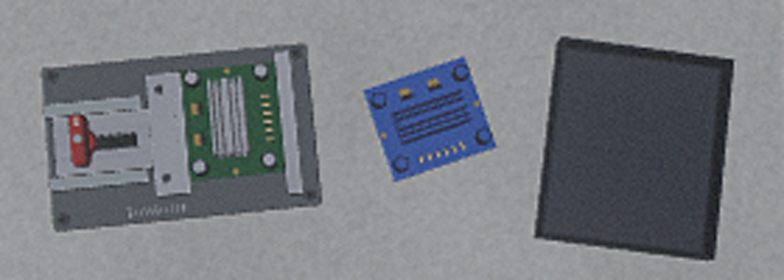

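View pics/scrop.png

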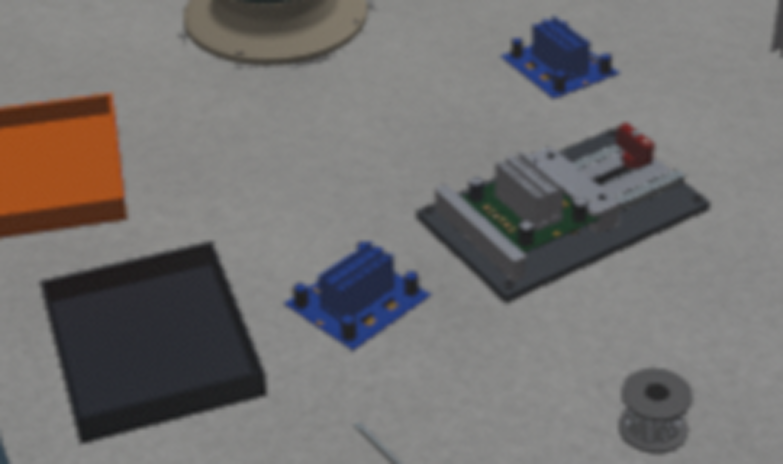

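The crops confirm the targets. The amp board is the green one in the jig at top (242,217). The other board shapes, at (314,217) and (170,313), are blue. The tray is the dark one at (387,228), and the orange one is not meant. Next I'll measure poses in both views.

```bash
cat > meas.py <<'E'
from h import *
def masks(c):
    b=c["color"]; hsv=cv2.cvtColor(b,cv2.COLOR_BGR2HSV); H,S,V=[hsv[...,i].astype(int) for i in range(3)]
    return dict(red=((H<8)|(H>172))&(S>110)&(V>50), green=(H>45)&(H<85)&(S>80)&(V>25), blue=(H>105)&(H<130)&(S>100),
     orange=(H>5)&(H<22)&(S>150)&(V>80), dark=(V<90))
def win(m,u0,u1,v0,v1):
    o=np.zeros(m.shape,np.uint8); o[v0:v1,u0:u1]=m[v0:v1,u0:u1]; 
    n,l,st,_=cv2.connectedComponentsWithStats(o)
    return (l==1+np.argmax(st[1:,4])).astype(np.uint8)
E
python3 - <<'E'
from meas import *
t=np.load("top0.npz"); s=np.load("scene0.npz")
W={"top":dict(jig=(165,285,180,268),tray=(345,430,180,275),knob=(175,205,205,245),green=(215,265,190,245)),
   "scene":dict(jig=(265,385,175,245),tray=(140,225,220,292),knob=(330,365,175,205),green=(270,340,185,235))}
for n,c in(("top",t),("scene",s)):
    m=masks(c)
    hsv=cv2.cvtColor(c["color"],cv2.COLOR_BGR2HSV)
    if n=="top":
        print("px", [(p,hsv[p[1],p[0]].tolist()) for p in [(183,215),(183,250),(300,250),(387,228),(410,260),(265,225)]])
    else: print("px",[(p,hsv[p[1],p[0]].tolist()) for p in [(320,225),(180,260),(165,280),(300,260)]])
    for k,z,mm in (("knob",.063,"red"),("green",.0344,"green"),("tray",.028,"dark")):
        b=win(m[mm],*W[n][k]); 
        cn=max(cv2.findContours(b,cv2.RETR_EXTERNAL,cv2.CHAIN_APPROX_NONE)[0],key=cv2.contourArea)[:,0]
        P=plane(c,cn[:,0],cn[:,1],z)
        r=cv2.minAreaRect((P[:,:2]*1000).astype(np.float32))
        print(n,k,b.sum(),"px c",cn.mean(0).round(1),"rect",np.round(r[0],1),np.round(r[1],1),round(r[2],1))
E
```

```text
px [((183, 215), [103, 33, 149]), ((183, 250), [105, 32, 97]), ((300, 250), [100, 5, 157]), ((387, 228), [109, 40, 71]), ((410, 260), [116, 32, 63]), ((265, 225), [108, 27, 161])]
top knob 68 px c [187.  223.6] rect [461.2 196.8] [42.2 12.2] 2.9
top green 621 px c [242.3 217.8] rect [485.4  63.5] [99.  83.3] 7.3
top tray 4649 px c [386.4 227.9] rect [ 472.3 -301.6] [163.8 186.3] 84.1
px [((320, 225), [107, 33, 69]), ((180, 260), [113, 41, 50]), ((165, 280), [113, 40, 51]), ((300, 260), [15, 4, 135])]
scene knob 44 px c [348.4 187.6] rect [471.1 189.4] [42.3 17. ] 5.7
scene green 72 px c [320.6 218.7] rect [529.2  72.7] [26.  78.6] 24.5
scene tray 3701 px c [181.2 257.5] rect [ 489.2 -306. ] [159.7 211.4] 84.0
```

```bash
python3 - <<'E'
from meas import *
t=np.load("top0.npz"); s=np.load("scene0.npz")
def hullrect(c,w,z,n):
    hsv=cv2.cvtColor(cv2.GaussianBlur(c["color"],(3,3),0),cv2.COLOR_BGR2HSV); 
    m=(hsv[...,1]>20)|(hsv[...,2]<(110 if n=="scene" else 120))
    b=win(m,*w); b=cv2.morphologyEx(b,cv2.MORPH_CLOSE,np.ones((5,5)))
    b=cv2.morphologyEx(b,cv2.MORPH_OPEN,np.ones((5,5)))
    cv2.imwrite(f"pics/m_{n}.png",cv2.resize(b*255,None,fx=1.4,fy=1.4))
    cn=max(cv2.findContours(b,cv2.RETR_EXTERNAL,cv2.CHAIN_APPROX_NONE)[0],key=cv2.contourArea)[:,0]
    return cn,b
for n,c,w in(("top",t,(165,285,180,268)),("scene",s,(262,390,175,245))):
    cn,b=hullrect(c,w,.012,n)
    P=plane(c,cn[:,0],cn[:,1],.012)[:,:2]*1000
    r=cv2.minAreaRect(P.astype(np.float32)); print(n,b.sum(),np.round(r[0],1),np.round(r[1],1),round(r[2],2)); print(np.round(cv2.boxPoints(r),1).tolist())
    h=cv2.convexHull(cn)[:,0]; ap=cv2.approxPolyDP(h,4,True)[:,0]; print("poly",ap.tolist(), np.round(plane(c,ap[:,0],ap[:,1],.012)[:,:2]*1000).tolist())
# depth clusters
for n,c,w in(("top",t,(165,285,180,268)),("scene",s,(262,390,175,245))):
    P=cloud(c); 
    m=masks(c)
    b=win(m["red"],175,205,205,245) if n=="top" else win(m["red"],330,365,175,205)
    q=P[b>0]; print(n,"knob z pct",np.percentile(q[:,2],[10,50,75,90]).round(4), q[q[:,2]>.055][:,:2].mean(0).round(4))
    w0,w1,v0,v1=(225,262,195,240) if n=="top" else (285,345,180,225)
    q=P[v0:v1,w0:w1].reshape(-1,3); q=q[(q[:,2]>.066)&(q[:,2]<.085)]; r=cv2.minAreaRect((q[:,:2]*1000).astype(np.float32)); print("sink",len(q),np.median(q[:,2]),q.mean(0).round(4),np.round(r[0],1),np.round(r[1],1),round(r[2],1))
E
```

```text
top 5571 [472.4 112. ] [151.  244.1] 7.38
[[381.79998779296875, 223.3000030517578], [413.20001220703125, -18.799999237060547], [563.0, 0.6000000238418579], [531.5999755859375, 242.6999969482422]]
poly [[269, 192], [274, 247], [179, 255], [176, 199]] [[557.0, 0.0], [415.0, -17.0], [388.0, 224.0], [532.0, 239.0]]
scene 3362 [474.1 117.1] [174.  271.8] 7.23
[[370.70001220703125, 241.0], [404.8999938964844, -28.700000762939453], [577.5, -6.800000190734863], [543.2999877929688, 262.8999938964844]]
poly [[373, 208], [308, 243], [274, 216], [280, 207], [343, 183]] [[529.0, 240.0], [576.0, 7.0], [435.0, -24.0], [407.0, 9.0], [387.0, 229.0]]
top knob z pct [0.0595 0.0623 0.0643 0.0657] [0.46   0.1973]
sink 214 0.07339647713068176 [0.4838 0.0665 0.0733] [484.2  66.4] [65.5 30.1] 7.3
scene knob z pct [0.0553 0.0601 0.0615 0.0635] [0.4689 0.1933]
sink 199 0.07210710588980407 [0.4888 0.0644 0.0717] [486.1  65.2] [70.4 32.7] 6.2
```

View pics/m_top.png

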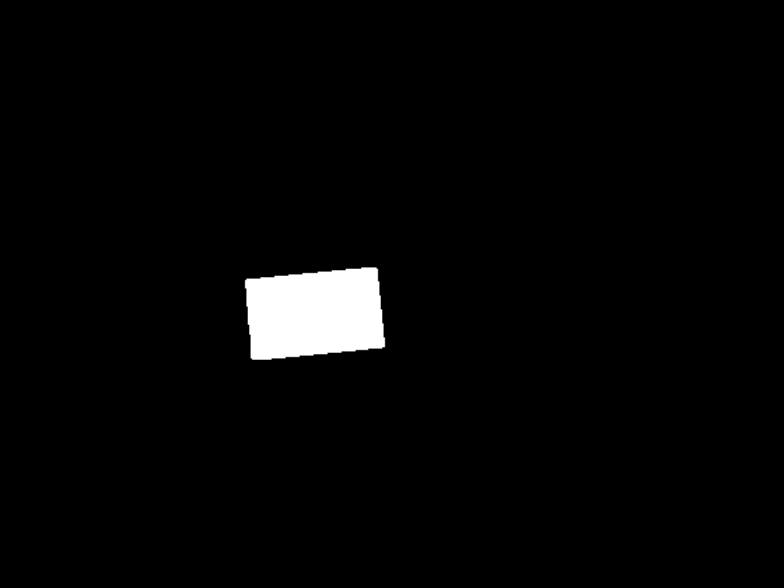

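View pics/m_scene.png

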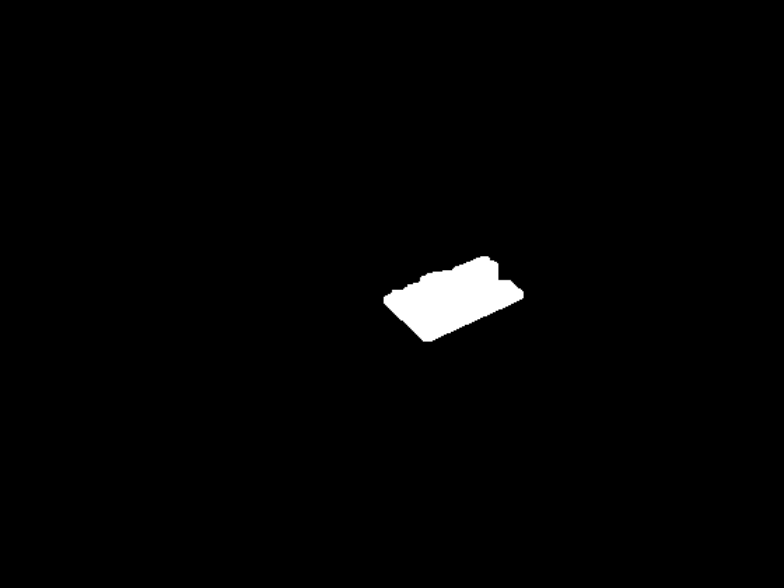

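```bash
cat >> h.py <<'E'
def target(px,py,pz,yaw):
    "tool down (x=-z), tool z axis at yaw deg"
    a=np.radians(yaw); z=np.array([np.cos(a),np.sin(a),0]); x=np.array([0,0,-1.]); y=np.cross(z,x)
    return np.array([px,py,pz]),np.stack([x,y,z],1)
def delta(p0,q0,p1,R1):
    R0=rot(q0); d=R0.T@(p1-p0)*100; r=R.from_matrix(R0.T@R1).as_rotvec()*180/np.pi
    return d.round(2),r.round(1)
def show(s):
    R0=rot(s["ee_rot"]); print("t %.2f"%s["clock"],"p",(s["position"]*1000).round(1),"yawz %.2f"%np.degrees(np.arctan2(R0[1,2],R0[0,2])),"x",R0[:,0].round(3),"q",s["qpos"].round(3),"F",s["contact_force"].round(1),"M",s["moment"].round(2),"w %.1f"%(s["width"]*1000))
E
python3 - <<'E'
from h import *
from rig import manip
s=manip.get_state(); show(s)
print(rot(s["ee_rot"]).round(3))
for y in (97.4,-82.6,187.4-180):
    print(y,delta(s["position"],s["ee_rot"],*target(.4613,.1968,.160,y)))
E
```

```text
t 0.10 p [238.3 522.8 230.5] yawz 65.49 x [-0.001 -0.001 -1.   ] q [ 1.022  0.277  1.506 -0.     1.361 -0.121] F [-0.4 -0.  -0.4] M [ 0.09 -0.02  0.01] w 85.2
[[-0.001 -0.91   0.415]
 [-0.001  0.415  0.91 ]
 [-1.     0.    -0.002]]
97.4 (array([  7.08, -33.81, -20.4 ]), array([-31.9,  -0.1,  -0. ]))
-82.6 (array([  7.08, -33.81, -20.4 ]), array([ 1.481e+02, -0.000e+00,  1.000e-01]))
7.400000000000006 (array([  7.08, -33.81, -20.4 ]), array([58.1, -0.1,  0. ]))
```

```bash
python3 -m crank '[[0,-10,-6,40,0,0,6],[0,-20,-12,60,0,0,5],[0,-33.8,-20.4,80,0,0,4],[0,-33.8,-20.4,148,0,0,4],[0,-33.8,-20.4,148,0,0,4]]' 110
python3 - <<'E'
from h import *
from rig import manip
s=manip.get_state(); show(s)
print(delta(s["position"],s["ee_rot"],*target(.4613,.1968,.110,-82.6)))
E
```

```text
clock: 0.72
position: [0.4158, 0.2636, 0.2311]
ee_rot: [0.704, -0.07, 0.704, 0.07]
contact_force: [0.6, -0.0, -0.5]
width: 0.0399
t 0.72 p [415.8 263.6 231.1] yawz 11.43 x [-0.  0. -1.] q [0.423 0.151 1.672 0.    1.318 0.224] F [ 0.6 -0.  -0.5] M [ 0.02  0.   -0.03] w 39.9
(array([12.11, -7.45,  3.14]), array([94., -0., -0.]))
```

```bash
python3 -m crank '[[2,-3,1,90,0,0,4],[5,-6,2,90,0,0,4],[5,-6,2,90,0,0,4],[5,-6,2,90,0,0,4],[5,-6,2,90,0,0,4]]'
python3 -m crank '[[0,0,0,40,0,0,4],[0,0,0,40,0,0,4],[0,0,0,40,0,0,4],[0,0,0,40,0,0,4]]'
python3 - <<'E'
from h import *
from rig import manip
s=manip.get_state(); show(s)
print(delta(s["position"],s["ee_rot"],*target(.4613,.1968,.110,-82.6)))
E
```

```text
clock: 1.35
position: [0.4466, 0.2103, 0.1808]
ee_rot: [0.659, 0.255, 0.66, -0.256]
contact_force: [0.6, 0.1, -0.2]
width: 0.0402
clock: 1.85
position: [0.4466, 0.2106, 0.1809]
ee_rot: [0.533, 0.465, 0.533, -0.465]
contact_force: [-0.1, -1.1, 0.3]
width: 0.0398
t 1.85 p [446.6 210.6 180.9] yawz -82.21 x [-0.001 -0.    -1.   ] q [0.3   0.19  1.754 0.    1.199 1.734] F [-0.1 -1.1  0.3] M [-0.01  0.   -0.  ] w 39.8
(array([7.09, 1.28, 1.57]), array([0.4, 0. , 0. ]))
```

```bash
python3 -m crank '[[3,1.28,1.57,0.4,0,0,4],[6,1.28,1.57,0.4,0,0,4],[7,1.28,1.57,0.4,0,0,4],[7,1.28,1.57,0.4,0,0,4]]'
python3 - <<'E'
from h import *
from rig import manip,eyes
s=manip.get_state(); show(s)
print(delta(s["position"],s["ee_rot"],*target(.4613,.1968,.038,-82.6)))
for n,w in(("scene",(310,400,130,220)),("top",(150,270,170,260))):
    c=eyes.get_image(n)
    cv2.imwrite(f"pics/{n}1.png",cv2.resize(c["color"][w[2]:w[3],w[0]:w[1]],None,fx=6,fy=6,interpolation=cv2.INTER_CUBIC))
    print(proj(c,s["position"]),w)
E
```

```text
clock: 2.35
position: [0.4613, 0.1969, 0.1109]
ee_rot: [0.532, 0.465, 0.533, -0.466]
contact_force: [-0.2, 0.3, 0.8]
width: 0.0398
t 2.35 p [461.3 196.9 110.9] yawz -82.34 x [-0.001 -0.    -1.   ] q [0.265 0.269 1.842 0.    1.032 1.701] F [-0.2  0.3  0.8] M [ 0.01 -0.03 -0.01] w 39.8
(array([7.29, 0.01, 0.01]), array([0.3, 0. , 0.1]))
[349.53311161 170.77805809] (310, 400, 130, 220)
[183.8317866  222.14919738] (150, 270, 170, 260)
```

View pics/scene1.png

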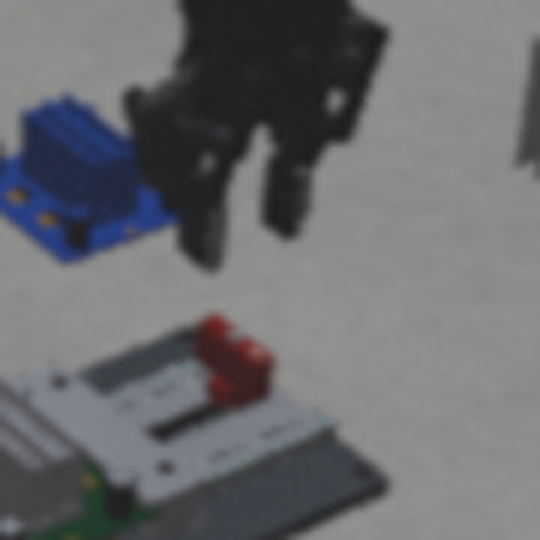

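View pics/top1.png

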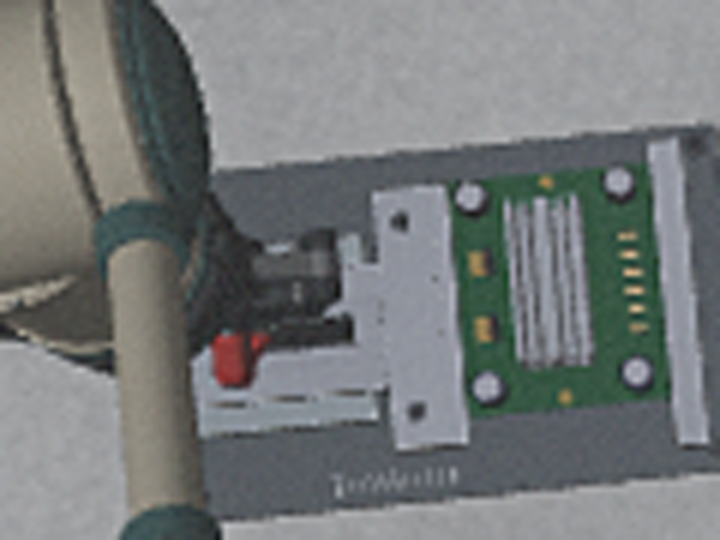

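The fingers, at crop (200,255) and (288,230), straddle the red bar beneath them at (235,360). I'll descend and close.

```bash
python3 -m crank '[[3,0,0,0.3,0,0,4],[6,0,0,0.3,0,0,4],[7.1,0,0,0.3,0,0,4],[7.1,0,0,0.3,0,0,4],[7.1,0,0,0.3,0,0,4]]'
python3 -m crank '[[0,0,0,0,0,0,3],[0,0,0,0,0,0,2],[0,0,0,0,0,0,1],[0,0,0,0,0,0,0.6],[0,0,0,0,0,0,0.6]]' 60
python3 - <<'E'
from h import *
from rig import manip
s=manip.get_state(); show(s)
E
```

```text
clock: 3.08
position: [0.4629, 0.1973, 0.0415]
ee_rot: [0.532, 0.468, 0.531, -0.466]
contact_force: [0.2, 0.3, -0.1]
width: 0.0401
clock: 3.7
position: [0.4621, 0.1974, 0.041]
ee_rot: [0.531, 0.467, 0.531, -0.466]
contact_force: [-0.3, 2.1, 5.5]
width: 0.0125
t 3.70 p [462.1 197.4  41. ] yawz -82.66 x [ 0.001  0.001 -1.   ] q [2.650e-01 3.550e-01 1.931e+00 1.000e-03 8.550e-01 1.707e+00] F [-0.3  2.1  5.5] M [ 0.19  0.19 -0.01] w 12.5
```

```bash
python3 -m crank '[[0,0,0,0,0,0,0.3],[0,0,0,0,0,0,0.3]]' 110
python3 -m crank '[[0,0,0,-4,0,0,0.3],[0,0,0,-8,0,0,0.3],[0,0,0,-12,0,0,0.3],[0,0,0,-15,0,0,0.3]]'
python3 - <<'E'
from h import *
from rig import manip
s=manip.get_state(); show(s)
E
```

```text
clock: 3.95
position: [0.4621, 0.1974, 0.0411]
ee_rot: [0.531, 0.467, 0.531, -0.466]
contact_force: [-2.3, 1.4, 7.3]
width: 0.012
clock: 4.45
position: [0.462, 0.1971, 0.0411]
ee_rot: [0.588, 0.393, 0.588, -0.393]
contact_force: [-2.3, 1.4, 7.1]
width: 0.0116
t 4.45 p [462.  197.1  41.1] yawz -67.52 x [ 0.001  0.    -1.   ] q [0.264 0.355 1.931 0.    0.855 1.443] F [-2.3  1.4  7.1] M [0.21 0.28 0.17] w 11.6
```

```bash
python3 -m crank '[[0,0,0,-6,0,0,0.3],[0,0,0,-12,0,0,0.3],[0,0,0,-18,0,0,0.3],[0,0,0,-24,0,0,0.3],[0,0,0,-30,0,0,0.3]]'
python3 - <<'E'
from h import *
from rig import manip,eyes
s=manip.get_state(); show(s)
for n,w in(("scene",(270,390,130,220)),("top",(150,270,170,260))):
    c=eyes.get_image(n)
    cv2.imwrite(f"pics/{n}2.png",cv2.resize(c["color"][w[2]:w[3],w[0]:w[1]],None,fx=6,fy=6,interpolation=cv2.INTER_CUBIC))
E
```

```text
clock: 5.08
position: [0.4621, 0.1973, 0.0412]
ee_rot: [0.67, 0.227, 0.669, -0.227]
contact_force: [-1.4, 1.4, 6.4]
width: 0.0119
t 5.08 p [462.1 197.3  41.2] yawz -37.46 x [ 0.001  0.001 -1.   ] q [2.650e-01 3.550e-01 1.931e+00 1.000e-03 8.550e-01 9.180e-01] F [-1.4  1.4  6.4] M [ 0.14  0.23 -0.02] w 11.9
```

View pics/scene2.png

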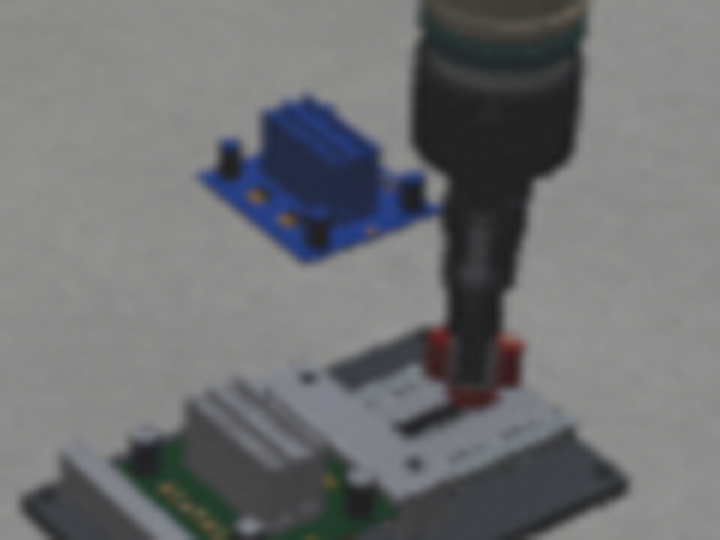

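View pics/top2.png

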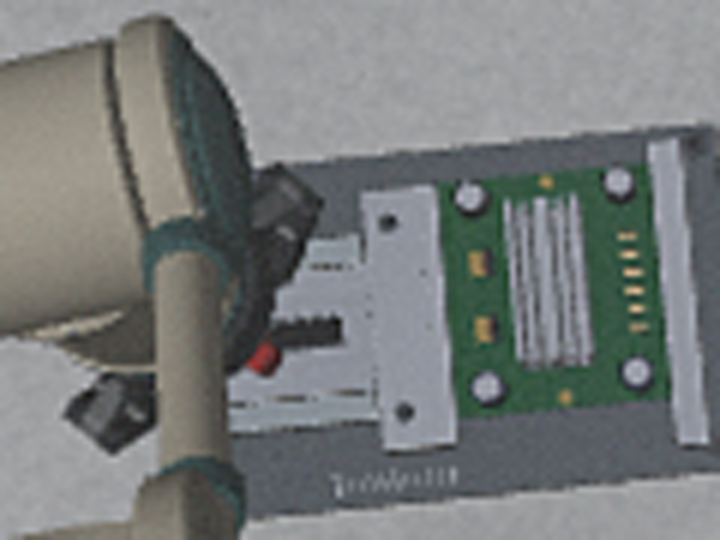

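The knob turned with the gripper. The jaw's edge went from about (448,190) to (437,187) in the top crop and a gap is opening, so I'll wind on.

```bash
python3 -m crank '[[0,0,0,-9,0,0,0.3],[0,0,0,-18,0,0,0.3],[0,0,0,-27,0,0,0.3],[0,0,0,-36,0,0,0.3],[0,0,0,-45,0,0,0.3]]'
python3 -m crank '[[0,0,0,-9,0,0,0.3],[0,0,0,-18,0,0,0.3],[0,0,0,-27,0,0,0.3],[0,0,0,-36,0,0,0.3],[0,0,0,-45,0,0,0.3]]'
python3 -m crank '[[0,0,0,-9,0,0,0.3],[0,0,0,-18,0,0,0.3],[0,0,0,-27,0,0,0.3],[0,0,0,-36,0,0,0.3],[0,0,0,-45,0,0,0.3]]'
python3 - <<'E'
from h import *
from rig import manip,eyes
s=manip.get_state(); show(s)
E
```

```text
clock: 5.8
position: [0.4624, 0.1973, 0.0412]
ee_rot: [0.706, -0.047, 0.705, 0.047]
contact_force: [-1.1, 1.4, 6.0]
width: 0.0117
clock: 6.42
position: [0.4625, 0.1975, 0.0412]
ee_rot: [0.635, -0.313, 0.633, 0.314]
contact_force: [-0.4, 0.8, 6.4]
width: 0.0117
clock: 7.05
position: [0.4626, 0.1977, 0.0412]
ee_rot: [-0.467, 0.532, -0.465, -0.532]
contact_force: [-0.3, 3.0, 5.4]
width: 0.0116
t 7.05 p [462.6 197.7  41.2] yawz 97.61 x [ 0.002  0.002 -1.   ] q [ 2.65e-01  3.55e-01  1.93e+00  1.00e-03  8.54e-01 -1.44e+00] F [-0.3  3.   5.4] M [ 0.36  0.23 -0.17] w 11.6
```

```bash
python3 -m crank '[[0,0,0,-10,0,0,0.3],[0,0,0,-20,0,0,0.3],[0,0,0,-30,0,0,0.3],[0,0,0,-40,0,0,0.3],[0,0,0,-50,0,0,0.3]]'
python3 -m crank '[[0,0,0,-3,0,0,0.3],[0,0,0,-6,0,0,0.3],[0,0,0,-9,0,0,0.3]]'
python3 - <<'E'
from h import *
from rig import manip,eyes
s=manip.get_state(); show(s)
E
python3 -m crank '[[0,0,0,-2,0,0,0.3],[0,0,0,-3,0,0,0.3]]'
python3 - <<'E'
from h import *
from rig import manip,eyes
s=manip.get_state(); show(s)
for n,w in(("scene",(270,390,130,220)),("top",(150,270,170,260))):
    c=eyes.get_image(n)
    cv2.imwrite(f"pics/{n}3.png",cv2.resize(c["color"][w[2]:w[3],w[0]:w[1]],None,fx=6,fy=6,interpolation=cv2.INTER_CUBIC))
E
```

```text
clock: 7.68
position: [0.4624, 0.1979, 0.0412]
ee_rot: [-0.198, 0.679, -0.196, -0.679]
contact_force: [-1.5, 3.3, 6.4]
width: 0.0114
clock: 8.05
position: [0.4623, 0.1979, 0.0412]
ee_rot: [-0.145, 0.693, -0.144, -0.692]
contact_force: [-0.7, 3.3, 6.3]
width: 0.0114
t 8.05 p [462.3 197.9  41.2] yawz 156.41 x [ 0.001  0.002 -1.   ] q [ 2.650e-01  3.550e-01  1.930e+00  2.000e-03  8.540e-01 -2.466e+00] F [-0.7  3.3  6.3] M [ 0.47  0.32 -0.02] w 11.4
clock: 8.3
position: [0.4624, 0.1979, 0.0412]
ee_rot: [-0.128, 0.696, -0.126, -0.695]
contact_force: [-0.4, 2.9, 6.0]
width: 0.0118
t 8.30 p [462.4 197.9  41.2] yawz 159.25 x [ 0.001  0.002 -1.   ] q [ 2.650e-01  3.550e-01  1.930e+00  2.000e-03  8.540e-01 -2.516e+00] F [-0.4  2.9  6. ] M [ 0.33  0.33 -0.73] w 11.8
```

View pics/top3.png

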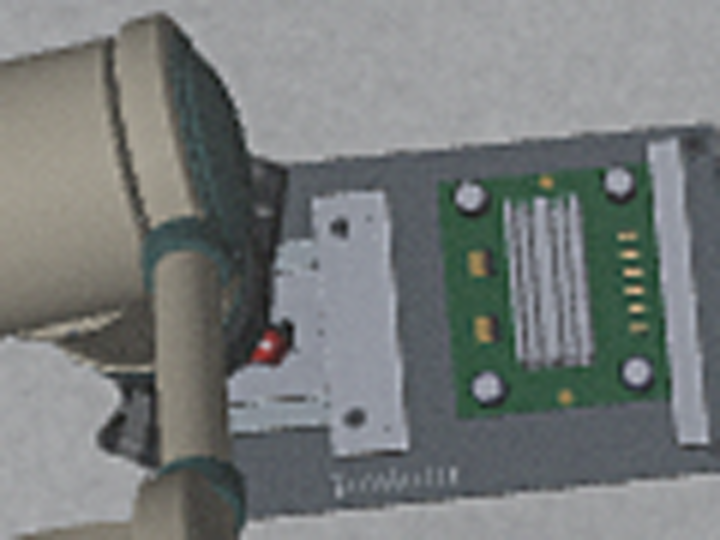

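View pics/scene3.png

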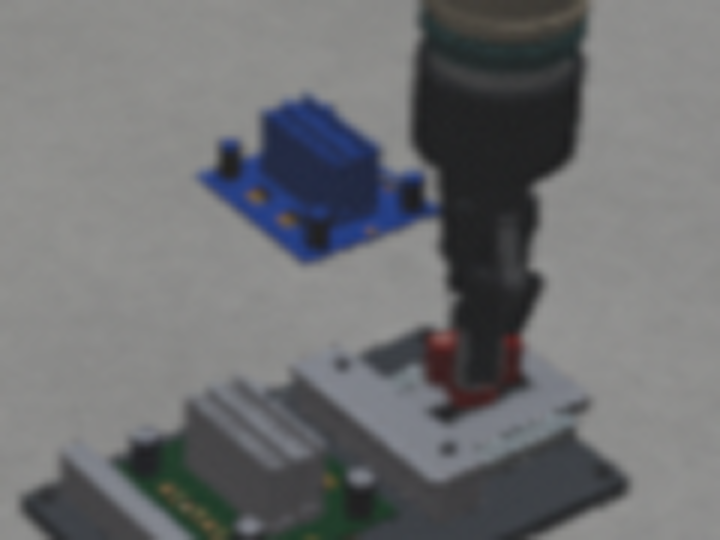

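The stop is reached (moment −0.73 N·m) and the jaw edge is now at (388,190), clear of the board. I'll ease off the twist, open and rise.

```bash
python3 -m crank '[[0,0,0,1.2,0,0,0.3],[0,0,0,1.2,0,0,2],[0,0,0,1.2,0,0,3.5],[0,0,0,1.2,0,0,3.5],[0,0,0,1.2,0,0,3.5]]' 60
python3 -m crank '[[-2,0,0,0,0,0,3.5],[-5,0,0,0,0,0,3.5],[-11,0,0,0,0,0,4],[-11,0,0,0,0,0,5],[-11,0,0,0,0,0,6]]'
python3 - <<'E'
from h import *
from rig import manip,eyes
s=manip.get_state(); show(s)
for n,w in(("scene",(270,390,130,220)),("top",(150,270,170,260))):
    c=eyes.get_image(n); np.savez(f"{n}4.npz",**c)
    cv2.imwrite(f"pics/{n}4.png",cv2.resize(c["color"][w[2]:w[3],w[0]:w[1]],None,fx=6,fy=6,interpolation=cv2.INTER_CUBIC))
print(delta(s["position"],s["ee_rot"],*target(.4847,.066,.150,97.4)))
E
```

```text
clock: 9.02
position: [0.4617, 0.1968, 0.0402]
ee_rot: [0.134, -0.694, 0.134, 0.694]
contact_force: [0.3, -0.3, -0.4]
width: 0.0351
clock: 9.65
position: [0.4614, 0.1968, 0.1501]
ee_rot: [0.134, -0.694, 0.134, 0.694]
contact_force: [-0.0, -0.1, 0.2]
width: 0.0601
t 9.65 p [461.4 196.8 150.1] yawz 158.16 x [-0. -0. -1.] q [ 0.264  0.228  1.787 -0.     1.127 -2.496] F [-0.  -0.1  0.2] M [-0.04  0.03  0.02] w 60.1
(array([ 1.000e-02,  1.127e+01, -7.030e+00]), array([60.8,  0. , -0. ]))
```

View pics/top4.png

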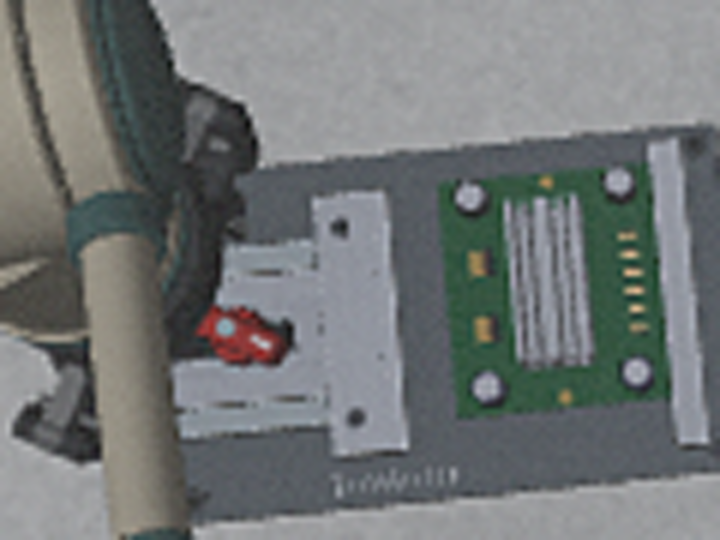

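View pics/scene4.png

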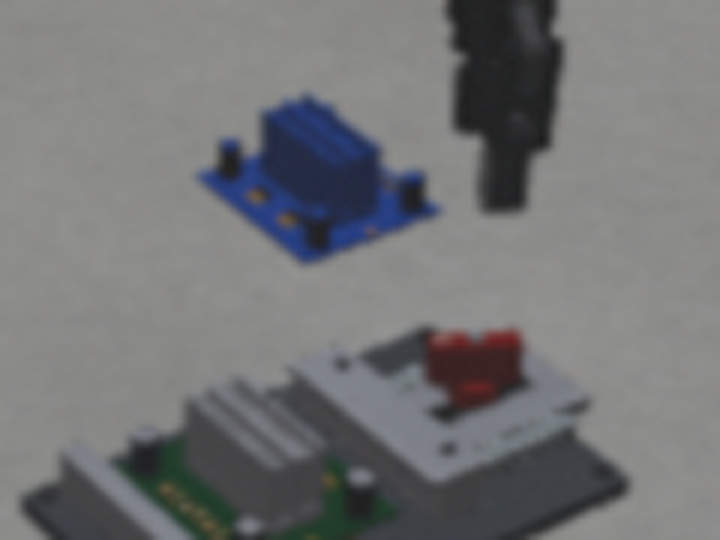

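```bash
python3 - <<'E'
from meas import *
for n,w,wg in(("top",(225,262,195,240),(215,265,190,245)),("scene",(285,345,180,225),(270,340,185,235))):
    c=np.load(n+"4.npz"); P=cloud(c); v,u=np.mgrid[0:420,0:560]
    sel=np.zeros((420,560),bool); sel[w[2]:w[3],w[0]:w[1]]=1; sel&=(P[...,2]>.064)&(P[...,2]<.085)
    q=P[sel]; print(n,"sink z med",np.median(q[:,2]).round(4), len(q))
    Q=plane(c,u[sel],v[sel],.0744)[:,:2]*1000
    r=cv2.minAreaRect(Q.astype(np.float32)); print(" sink",Q.mean(0).round(1),np.round(r[0],1),np.round(r[1],1),round(r[2],1))
    b=win(masks(c)["green"],*wg); cn=max(cv2.findContours(b,cv2.RETR_EXTERNAL,cv2.CHAIN_APPROX_NONE)[0],key=cv2.contourArea)[:,0]
    r=cv2.minAreaRect((plane(c,cn[:,0],cn[:,1],.0344)[:,:2]*1000).astype(np.float32)); print(" green",np.round(r[0],1),np.round(r[1],1),round(r[2],1))
    if n=="top":
        m=masks(c)["red"]; b=win(m,175,205,205,245); cn=max(cv2.findContours(b,cv2.RETR_EXTERNAL,cv2.CHAIN_APPROX_NONE)[0],key=cv2.contourArea)[:,0]
        r=cv2.minAreaRect((plane(c,cn[:,0],cn[:,1],.063)[:,:2]*1000).astype(np.float32)); print(" knob",np.round(r[0],1),np.round(r[1],1),round(r[2],1))
# jaw edge along jig y through line x=30: brightness profile in top before/after
for f in ("top0","top4"):
    c=np.load(f+".npz"); a=np.radians(7.4); ys=np.arange(10,70,1.)
    pr=[]
    for y in ys:
        l=[]
        for x in (-35,-30,35,40):
            p=np.array([.4766+(x*np.cos(a)-y*np.sin(a))/1000,.0798+(x*np.sin(a)+y*np.cos(a))/1000,.0415])
            uv=proj(c,p).astype(np.float32); l.append(float(cv2.getRectSubPix(c["color"],(1,1),tuple(map(float,uv)))[0,0,2]))
        pr.append(np.mean(l))
    print(f,[int(x) for x in pr])
E
```

```text
top sink z med 0.0735 215
 sink [484.3  66.3] [484.1  66.1] [65.9 30.3] 7.2
 green [484.8  66.5] [98.9 89. ] 7.6
 knob [460.1 191.8] [19.8 32. ] 1.7
scene sink z med 0.0714 226
 sink [493.1  62.5] [489.1 108.3] [ 74.9 134.2] 4.9
 green [527.9  77.9] [25.3 69. ] 26.7
top0 [56, 65, 81, 96, 98, 97, 97, 97, 97, 94, 89, 80, 63, 52, 58, 75, 102, 134, 148, 147, 142, 141, 139, 139, 138, 138, 138, 139, 140, 140, 139, 139, 138, 127, 116, 110, 111, 112, 116, 119, 125, 134, 141, 142, 142, 140, 130, 105, 82, 75, 74, 76, 82, 91, 104, 114, 116, 113, 109, 108]
top4 [60, 69, 84, 99, 101, 100, 100, 102, 103, 100, 95, 87, 70, 54, 50, 50, 51, 53, 56, 62, 71, 81, 87, 88, 87, 87, 87, 87, 86, 85, 85, 86, 87, 87, 86, 85, 85, 83, 83, 84, 88, 106, 135, 154, 153, 149, 148, 148, 147, 145, 143, 144, 145, 145, 146, 145, 145, 144, 135, 124]
```

The jaw edge moved from jig y ≈ 26 to ≈ 51 mm, so it is fully back. The board centre is at (484.4, 66.3) with yaw 7.4°, so I'll go above the heat sink.

```bash
python3 -m crank '[[0,3,-2,20,0,0,5],[0,6,-4,40,0,0,5],[0,11.25,-7.0,60.8,0,0,5],[0,11.25,-7.0,60.8,0,0,5],[0,11.25,-7.0,60.8,0,0,5]]'
python3 -m crank '[[0,0,0,10,0,0,5],[0,0,0,10,0,0,5]]'
python3 - <<'E'
from h import *
from rig import manip,eyes
s=manip.get_state(); show(s)
print(delta(s["position"],s["ee_rot"],*target(.4844,.0663,.043,97.4)))
E
```

```text
clock: 10.38
position: [0.484, 0.0653, 0.1486]
ee_rot: [0.435, -0.556, 0.436, 0.558]
contact_force: [-0.3, -0.8, -0.3]
width: 0.0499
clock: 10.62
position: [0.484, 0.0664, 0.1489]
ee_rot: [0.479, -0.519, 0.48, 0.52]
contact_force: [-0.7, 0.5, 0.7]
width: 0.0503
t 10.62 p [484.   66.4 148.9] yawz 94.55 x [-0.003  0.    -1.   ] q [-0.006  0.212  1.812  0.     1.12  -1.657] F [-0.7  0.5  0.7] M [-0.02  0.01 -0.03] w 50.3
(array([ 1.059e+01, -7.000e-02, -1.000e-02]), array([-2.9,  0. , -0.2]))
```

```bash
python3 -m crank '[[2,0,0,-2.9,0,0,5],[4,0,0,-2.9,0,0,5],[4.5,0,0,-2.9,0,0,5],[4.5,0,0,-2.9,0,0,5]]'
python3 - <<'E'
from h import *
from rig import manip,eyes
s=manip.get_state(); show(s)
print(delta(s["position"],s["ee_rot"],*target(.4844,.0663,.042,97.4)))
c=eyes.get_image("scene"); w=(260,380,130,230)
cv2.imwrite("pics/scene5.png",cv2.resize(c["color"][w[2]:w[3],w[0]:w[1]],None,fx=6,fy=6,interpolation=cv2.INTER_CUBIC))
E
```

```text
clock: 11.12
position: [0.4847, 0.0665, 0.1049]
ee_rot: [0.466, -0.531, 0.467, 0.532]
contact_force: [-0.2, -0.3, 0.7]
width: 0.0496
t 11.12 p [484.7  66.5 104.9] yawz 97.42 x [-0.001  0.    -1.   ] q [-0.006  0.259  1.876  0.     1.008 -1.706] F [-0.2 -0.3  0.7] M [-0.05  0.08  0.01] w 49.6
(array([ 6.29,  0.02, -0.02]), array([ 0. ,  0. , -0.1]))
```

View pics/scene5.png

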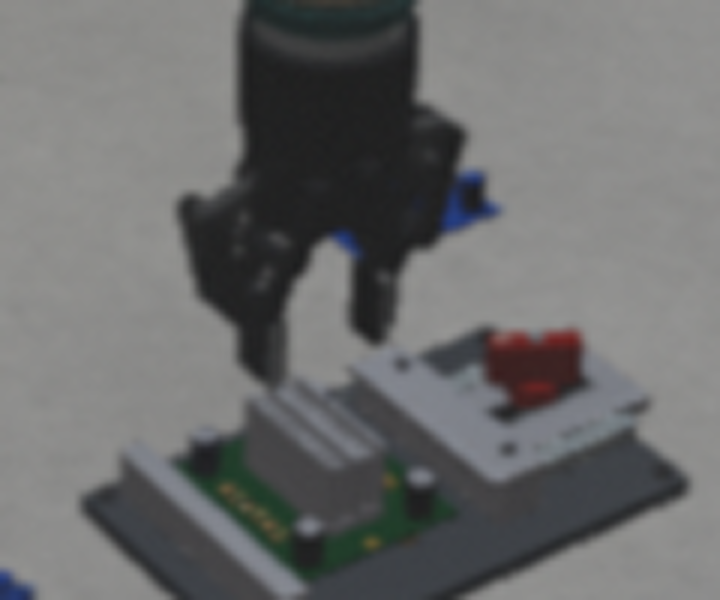

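Fingers at crop (262,375) and (375,335) straddle the heat sink top around (315,420). I'll descend and grip.

```bash
python3 -m crank '[[2,0,0,0,0,0,5],[4,0,0,0,0,0,5],[5.5,0,0,0,0,0,5],[6.1,0,0,0,0,0,5],[6.1,0,0,0,0,0,5]]' 50
python3 -m crank '[[0,0,0,0,0,0,4],[0,0,0,0,0,0,3],[0,0,0,0,0,0,2.2],[0,0,0,0,0,0,2.2],[0,0,0,0,0,0,2.2]]'
python3 - <<'E'
from h import *
from rig import manip,eyes
s=manip.get_state(); show(s)
E
```

```text
clock: 11.8
position: [0.4853, 0.0665, 0.0446]
ee_rot: [-0.467, 0.531, -0.467, -0.531]
contact_force: [0.2, 0.4, -0.2]
width: 0.05
clock: 12.42
position: [0.4856, 0.0664, 0.0451]
ee_rot: [-0.467, 0.532, -0.467, -0.531]
contact_force: [-0.6, -0.8, 6.6]
width: 0.0291
t 12.43 p [485.6  66.4  45.1] yawz 97.36 x [ 0.002 -0.    -1.   ] q [-0.006  0.334  1.953 -0.     0.853 -1.705] F [-0.6 -0.8  6.6] M [-0.09  0.13  0.03] w 29.1
```

Gripped at 29 mm. I'll lift slowly and look.

```bash
python3 -m crank '[[-0.7,0,0,0,0,0,2.2],[-1.5,0,0,0,0,0,2.2],[-2.5,0,0,0,0,0,2.2],[-4,0,0,0,0,0,2.2],[-6,0,0,0,0,0,2.2]]'
python3 -m crank '[[-3,0,0,0,0,0,2.2],[-6,0,0,0,0,0,2.2],[-6,0,0,0,0,0,2.2]]'
python3 - <<'E'
from h import *
from rig import manip,eyes
s=manip.get_state(); show(s)
c=eyes.get_image("scene"); w=(260,380,110,230)
cv2.imwrite("pics/scene6.png",cv2.resize(c["color"][w[2]:w[3],w[0]:w[1]],None,fx=5,fy=5,interpolation=cv2.INTER_CUBIC))
print(delta(s["position"],s["ee_rot"],*target(.473,-.3035,s["position"][2],84.1)))
E
```

```text
clock: 13.05
position: [0.4845, 0.0665, 0.1049]
ee_rot: [0.467, -0.531, 0.467, 0.531]
contact_force: [0.5, 0.8, -3.1]
width: 0.0292
clock: 13.42
position: [0.4867, 0.0665, 0.1667]
ee_rot: [-0.468, 0.533, -0.465, -0.529]
contact_force: [0.9, 0.4, -3.3]
width: 0.029
t 13.43 p [486.7  66.5 166.7] yawz 97.35 x [ 0.006  0.    -1.   ] q [-0.006  0.195  1.786  0.     1.154 -1.705] F [ 0.9  0.4 -3.3] M [-0.03 -0.05  0.03] w 29.0
(array([-1.000e-02,  6.090e+00, -3.652e+01]), array([13.2,  0. ,  0.4]))
```

View pics/scene6.png

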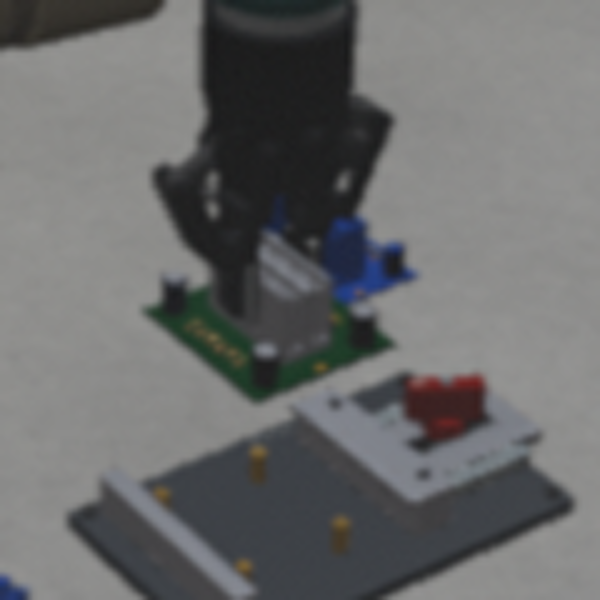

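Board is off the pins, level, with about 3 N of weight. The jig below shows four bare pins and the open jaw. I'll carry it to the tray.

```bash
python3 -m crank '[[0,0.3,-2,1,0,0,2.2],[0,0.9,-5.5,2,0,0,2.2],[0,1.6,-9.5,4,0,0,2.2],[0,2.3,-13.5,5.5,0,0,2.2],[0,3,-18,7,0,0,2.2]]'
python3 -m crank '[[0,0.9,-4,2,0,0,2.2],[0,1.3,-8,3,0,0,2.2],[0,1.7,-12,4,0,0,2.2],[0,2,-14.5,5,0,0,2.2],[0,2,-16,6,0,0,2.2]]'
python3 - <<'E'
from h import *
from rig import manip,eyes
s=manip.get_state(); show(s)
print(delta(s["position"],s["ee_rot"],*target(.473,-.3035,s["position"][2],84.1)))
E
```

```text
clock: 14.1
position: [0.4768, -0.1164, 0.1624]
ee_rot: [0.498, -0.5, 0.499, 0.503]
contact_force: [0.8, -1.0, -1.5]
width: 0.0291
clock: 14.72
position: [0.458, -0.2765, 0.1625]
ee_rot: [0.524, -0.473, 0.525, 0.475]
contact_force: [0.6, -0.0, -2.6]
width: 0.0291
t 14.72 p [ 458.  -276.5  162.5] yawz 84.22 x [-0.003  0.002 -1.   ] q [-0.673  0.267  1.698  0.     1.181 -2.143] F [ 0.6 -0.  -2.6] M [ 0.03  0.01 -0.01] w 29.1
(array([-0.01, -1.76, -2.53]), array([ 0.1,  0.1, -0.2]))
```

```bash
python3 -m crank '[[0,-0.9,-1.2,0,0,0,2.2],[0,-1.75,-2.5,0,0,0,2.2],[3,-1.75,-2.5,0,0,0,2.2],[6,-1.75,-2.5,0,0,0,2.2],[6,-1.75,-2.5,0,0,0,2.2]]'
python3 - <<'E'
from h import *
from rig import manip,eyes
s=manip.get_state(); show(s)
print(delta(s["position"],s["ee_rot"],*target(.473,-.3035,.017,84.1)))
for n,w in(("scene",(120,260,170,310)),("top",(320,460,160,280))):
    c=eyes.get_image(n); np.savez(f"{n}7.npz",**c)
    cv2.imwrite(f"pics/{n}7.png",cv2.resize(c["color"][w[2]:w[3],w[0]:w[1]],None,fx=4,fy=4,interpolation=cv2.INTER_CUBIC))
E
```

```text
clock: 15.35
position: [0.4731, -0.3011, 0.102]
ee_rot: [0.524, -0.473, 0.524, 0.477]
contact_force: [0.1, 0.9, -1.8]
width: 0.0292
t 15.35 p [ 473.1 -301.1  102. ] yawz 84.39 x [-0.004  0.004 -1.   ] q [-0.691  0.36   1.725  0.     1.063 -2.164] F [ 0.1  0.9 -1.8] M [ 0.01  0.03 -0.02] w 29.2
(array([ 8.5 , -0.05, -0.27]), array([ 0.3,  0.2, -0.3]))
```

View pics/scene7.png

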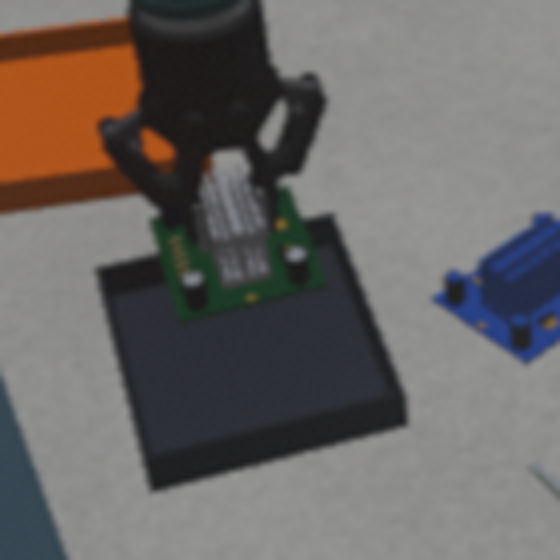

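View pics/top7.png

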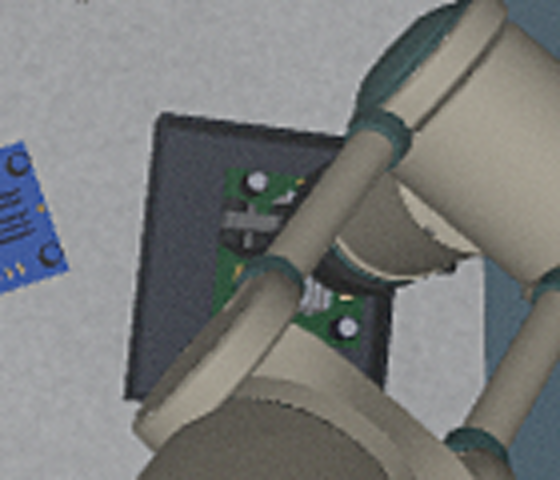

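Board is above the tray, level, aligned to its walls and inside the outline. I'll lower in stages.

```bash
python3 -m crank '[[2,0,-0.25,0.2,0,0,2.2],[4,0,-0.25,0.2,0,0,2.2],[6,0,-0.25,0.2,0,0,2.2],[7.2,0,-0.25,0.2,0,0,2.2],[7.2,0,-0.25,0.2,0,0,2.2]]'
python3 -m crank '[[0,0,0,0,0,0,2.2]]'
python3 - <<'E'
from h import *
from rig import manip,eyes
s=manip.get_state(); show(s)
print(delta(s["position"],s["ee_rot"],*target(.473,-.3035,.017,84.1)))
for n,w in(("scene",(120,260,170,310)),):
    c=eyes.get_image(n); np.savez(f"{n}8.npz",**c)
    cv2.imwrite(f"pics/{n}8.png",cv2.resize(c["color"][w[2]:w[3],w[0]:w[1]],None,fx=4,fy=4,interpolation=cv2.INTER_CUBIC))
E
```

```text
clock: 16.08
position: [0.4741, -0.3051, 0.0325]
ee_rot: [0.525, -0.474, 0.525, 0.474]
contact_force: [-0.6, -0.1, -3.0]
width: 0.0291
clock: 16.2
position: [0.4746, -0.3057, 0.0333]
ee_rot: [0.525, -0.475, 0.525, 0.473]
contact_force: [-0.2, -0.7, -1.8]
width: 0.0292
t 16.20 p [ 474.6 -305.7   33.3] yawz 84.15 x [ 0.002 -0.001 -1.   ] q [-0.695  0.438  1.804  0.     0.898 -2.164] F [-0.2 -0.7 -1.8] M [-0.   -0.04  0.02] w 29.2
(array([1.63, 0.19, 0.2 ]), array([ 0.1, -0.1,  0.1]))
```

View pics/scene8.png

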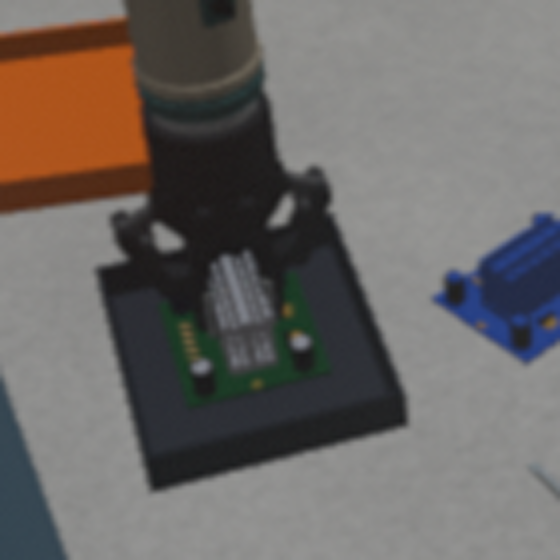

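```bash
python3 -m crank '[[0.5,0,0,0,0,0,2.2],[0.9,0,0,0,0,0,2.2],[1.1,0,0,0,0,0,2.2],[1.2,0,0,0,0,0,2.2],[1.2,0,0,0,0,0,2.2]]'
python3 -m crank '[[0.1,0,0,0,0,0,2.2],[0.2,0,0,0,0,0,2.2],[0.2,0,0,0,0,0,2.2]]'
python3 -m crank '[[0.1,0,0,0,0,0,2.2],[0.15,0,0,0,0,0,2.2],[0.15,0,0,0,0,0,2.2]]'
```

```text
clock: 16.88
position: [0.4738, -0.3051, 0.0202]
ee_rot: [0.525, -0.474, 0.525, 0.474]
contact_force: [0.2, -0.3, -3.3]
width: 0.0291
clock: 17.25
position: [0.4738, -0.3051, 0.0182]
ee_rot: [0.525, -0.474, 0.525, 0.474]
contact_force: [0.3, 0.2, -1.5]
width: 0.0289
clock: 17.62
position: [0.4739, -0.3051, 0.0171]
ee_rot: [0.525, -0.474, 0.525, 0.474]
contact_force: [-0.3, 0.3, 2.2]
width: 0.0291
```

It has touched down: Fz went from −3 to +2 N at the expected height. I'll release slowly, then rise.

```bash
python3 -m crank '[[0,0,0,0,0,0,2.9],[0,0,0,0,0,0,3.2],[0,0,0,0,0,0,4],[0,0,0,0,0,0,5],[0,0,0,0,0,0,5]]' 20
python3 -m crank '[[-1,0,0,0,0,0,5],[-3,0,0,0,0,0,5],[-6,0,0,0,0,0,5],[-11,0,0,0,0,0,5],[-15,0,0,0,0,0,5]]'
python3 -m crank '[[-3,0,0,0,0,0,5],[-3,8,20,-30,0,0,5],[-3,8,25,-30,0,0,5],[-3,8,25,-30,0,0,5],[-3,8,25,-30,0,0,5]]'
python3 - <<'E'
from h import *
from rig import manip,eyes
s=manip.get_state(); show(s)
for n in("scene","top"):
    c=eyes.get_image(n); np.savez(f"{n}9.npz",**c); cv2.imwrite(f"pics/{n}9.png",c["color"])
E
```

```text
clock: 18.25
position: [0.4739, -0.3051, 0.0167]
ee_rot: [0.525, -0.474, 0.525, 0.474]
contact_force: [-0.5, -0.2, -0.7]
width: 0.0499
clock: 18.88
position: [0.4742, -0.3053, 0.1694]
ee_rot: [0.525, -0.475, 0.525, 0.473]
contact_force: [-0.7, -1.5, -0.1]
width: 0.05
clock: 19.5
position: [0.4216, -0.059, 0.1976]
ee_rot: [-0.385, 0.594, -0.384, -0.593]
contact_force: [1.0, 1.3, -0.4]
width: 0.0497
t 19.50 p [421.6 -59.  197.6] yawz 114.13 x [ 0.002 -0.    -1.   ] q [-3.030e-01  7.200e-02  1.853e+00  1.000e-03  1.215e+00 -2.295e+00] F [ 1.   1.3 -0.4] M [-0.    0.   -0.01] w 49.7
```

View pics/scene9.png

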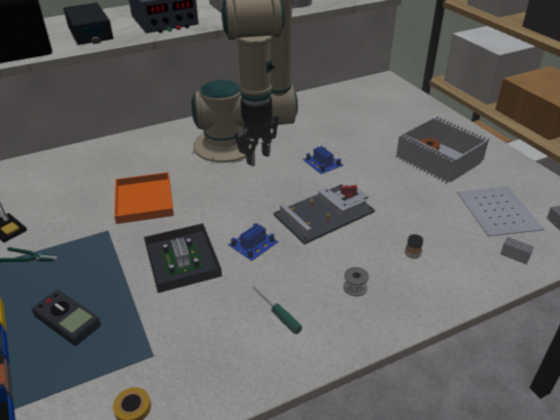

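View pics/top9.png

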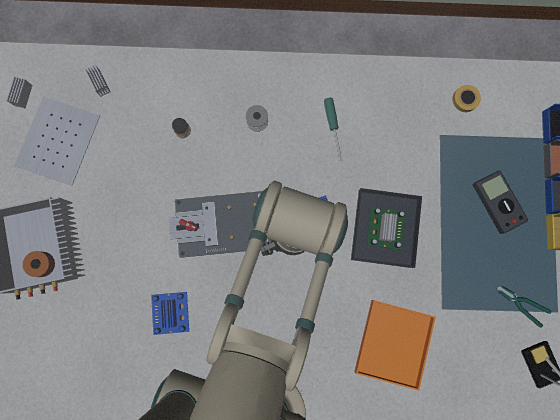

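The board lies in the dark tray at top (388,227) and the jaw is open at (207,223). The bystanders look unmoved. One last numeric check before handing in.

```bash
python3 -m crank '[[0,0,0,0,0,0,5],[0,0,0,0,0,0,5],[0,0,0,0,0,0,5]]'
python3 - <<'E'
from meas import *
c=np.load("top9.npz"); P=cloud(c); b=win(masks(c)["green"],360,415,195,260)
cn=max(cv2.findContours(b,cv2.RETR_EXTERNAL,cv2.CHAIN_APPROX_NONE)[0],key=cv2.contourArea)[:,0]
r=cv2.minAreaRect((plane(c,cn[:,0],cn[:,1],.0064)[:,:2]*1000).astype(np.float32)); print("board",np.round(r[0],1),np.round(r[1],1),round(r[2],1))
q=P[b>0]; A=np.c_[q[:,:2],np.ones(len(q))]; k=np.abs(q[:,2]-np.median(q[:,2]))<.008
print("z med",np.median(q[:,2]).round(4),"slope",np.linalg.lstsq(A[k],q[k,2],rcond=None)[0][:2].round(3))
c0=np.load("top0.npz"); d=cv2.absdiff(c["color"],c0["color"]).max(2)
for n,(u0,u1,v0,v1) in dict(jar=(165,198,110,145),reel=(238,275,98,138),driver=(315,350,90,165),orange=(350,440,295,392),blue2=(148,192,287,337)).items(): print(n,"changed px",int((d[v0:v1,u0:u1]>40).sum()))
s0=np.load("scene0.npz")["color"]; s1=np.load("scene9.npz")["color"]; d=cv2.absdiff(s0,s1).max(2); print("blue1 scene",int((d[222:260,228:280]>40).sum()))
E
```

```text
clock: 19.98
position: [0.4225, -0.0619, 0.1968]
ee_rot: [-0.385, 0.593, -0.385, -0.593]
contact_force: [0.0, 0.3, -0.5]
width: 0.05
board [ 473.3 -305.1] [89.7 99.8] 83.9
z med 0.0067 slope [0.004 0.002]
jar changed px 0
reel changed px 0
driver changed px 0
orange changed px 0
blue2 changed px 0
blue1 scene 0
```

```bash
python3 -c "
from rig import manip; print(manip.sign_off())"
```

```text
the job is handed in; nothing more can be done
None
```

The amplifier board is out of the jig and lying flat, components up, in the dark antistatic tray. The job is handed in at about 20 s of the 69 s allowed.

- **Knob and jaw:** I broke the knob loose with a 15° counterclockwise twist and wound it on to its stop, about 242° in one grip. The top view shows the jaw edge 25 mm back, and it is left open.
- **Board:** I gripped it by the heat sink, lifted it straight out and lowered it until the force changed from −3 to +2 N. The last check puts it at (473, −305) mm, within about 2 mm of the tray's centre. Its top is at 6.7 mm, against 6.4 mm expected, with a slope under 0.5 %.
- **Everything else:** no pixels changed around the solder reel, flux jar, screwdriver, either blue board or the orange tray. The arm ended clear of everything, with about 0 N on the wrist.
- **Disagreements:**
  - The scene camera put the heat sink and tray 2–3 mm from the top camera's position. A later scene-camera reading of the heat sink (after the jaw was opened) was unusable because the knob or jaw got into the mask, so I went by the top view.
  - The gripper read about 12 mm on the 14 mm bar, but the knob still turned fully with it.

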